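# Tip two crates to find the stamped one and push it onto the dispatch line

### The arm

A 7-joint arm with a two-finger parallel gripper is mounted at the origin on a cart in front of the work surface, level with it; the furniture and walls round the work are solid. World frame = base frame: x ahead of the robot, y to its left, z up, the work surface at z = 0. Lengths are in m, angles in rad, forces in N, time in s.
With the tool pointing down it reaches from about 0.4 to 0.875 m from the base axis. Payload 19.3 kg.
Tool frame: the origin (TCP) lies on the centre line of the jaws, within the pads' length; the fingertips stand 22 mm ahead of it and the grasp point (between the pads) lies 3 mm ahead of it; z points along the fingers, y is the line along which they close (so a half turn about z gives the same grasp; the last joint's range is limited). The gripper opens to 85 mm and grips with 20 to 120 N. Pads are 22 mm wide; open, the fingers measure 114 mm over their backs; the gripper's body (76 mm by 85 mm) begins 54 mm behind the grasp point. The pads swing forward as they close: fully open they stand 13 mm farther back than shut.
Start: joints at [1.261, 0.521, -0.036, 1.599, 0.021, 1.021, -0.113], TCP at [0.148, -0.607, 0.253] pointing down, gripper open.
Joint ranges: [-2.91, 2.91], [-0.3, 2.13], [-1.5, 1.42], [0.17, 2.43], [-1.26, 4.41], [0.16, 1.93], [-2.52, 2.52]. Speed limits (rad/s): [1.89, 1.89, 2.39, 2.39, 3.01, 3.01, 3.01].

### API

Orientations are given as a unit quaternion [w, x, y, z].
In Python, from station import r gives the robot as it stands.
- The arm moves only by the shell command python3 -m handwheel 'ROWS' [FORCE]. ROWS is JSON, a list of rows, each a list of 3 entries, a list of its own where there are three numbers: the closure, from -1 (fully open) to 1 (shut), then the shift along the tool's x, y, z in cm, then the turn, a rotation vector about the tool's x, y, z in degrees. In form: [[fingers, [dx, dy, dz], [wx, wy, wz]], ...]. A call has 1 to 5 rows; each row shifts and turns the commanded pose from where the row before left it, along the tool's axes as they then stand; what a row does not reach is not made up. A row lasts 1/8 s, in which the tool goes at most 62.5 mm and 10.7 degrees, less where a joint would pass 70% of its speed; a pose out of reach is approached as far as the arm can. A call is refused whole if a number of a shift passes 6.25 or a number of a turn 10.7, either way. A call with a gripper value outside its range is refused whole. The fingers move at their own pace and stop on an object; FORCE is the grip in N (left out, the last holds). Time passes only in rows, so rows that do not move let the fingers close. It gives the time, the measured TCP pose, the force, the opening and the grip force at its end, in the units of the state.
- r.get_state(): the state, without advancing time (a new reading comes with each control period).
- r.read_camera(name): name is "scene" or "top"; returns a dict with "pixels" (420x560x3 uint8, blue, green, red), "z_map" (420x560 float32, m along the optical axis (not along the pixel's ray), 0 where there is no reading), "intrinsics" (3x3 intrinsics, pixels), "world_from_camera" (4x4, takes a point from camera to world coordinates). Camera axes: x right, y down, z forward; pixel columns grow to the right and rows downward; lengths in m; the calibration is good to about 2 mm. A picture is of the moment at which its call begins.
- r.finish_job(): hands the job in; it is judged then, once.
The state is a dict: "clock": time; "qpos": joint angles; "dq": joint speeds; "effort": joint torques, N m; "tool_pos": TCP position; "orientation": TCP orientation; "wrist_force": force on the tool from outside, world axes, zero at the start; "wrist_torque": the same for the moment, N m; "width": opening from 0.0 (shut) to 1.0 (fully open); "grip_force": force on a finger pad.
Only numpy, scipy, OpenCV 4.12 (cv2) and the standard library are available. Lean on these libraries where they do the work, as an engineer would, in place of code of your own. Each camera call takes 0.05 s, during which the arm holds its last target. There are 200 camera calls.

### The job

With the fingertips only, tip over each of the two blue crates, one after the other, so that it lies on its side and its underside can be seen. Then push the one with the orange stamp on its underside along the table, still lying on its side, until the middle of the crate is over the green dispatch line, and leave the other crate lying where it fell. Nothing is to be gripped or lifted, and the jar, the objective case, the puck and the post holder stay where they are.

Things in the scene. Friction and masses are not known exactly. Their poses are not given: they have to be found in the camera images.
- crate_1: slim open-topped blue sheet-metal crate with steel rim bands, 30 mm (x) by 64 mm (y) by 60 mm tall, 0.1 to 0.2 kg, standing upright at the start with one broad 64 mm face towards the robot; pushed near the top of that face it tips over its far bottom edge and falls by itself once it leans about 30 degrees; lying on its back it is 30 mm high, 64 mm wide and 60 mm long. Origin at the centre of its underside, z towards its open top.
- crate_1_mid (a point): centre of crate_1 (30 mm up from its underside); axes as the crate's. A fixed grey corrugated hose, up to 40 mm high, runs along the table close in front of both crates, on the robot side: a finger coming from there must stay above it.
- crate_2: slim open-topped blue sheet-metal crate with steel rim bands, 30 mm (x) by 64 mm (y) by 60 mm tall, 0.1 to 0.2 kg, standing upright at the start with one broad 64 mm face towards the robot; pushed near the top of that face it tips over its far bottom edge and falls by itself once it leans about 30 degrees; lying on its back it is 30 mm high, 64 mm wide and 60 mm long. Looks the same as crate_1 while it stands. Origin at the centre of its underside, z towards its open top.
- crate_2_mid (a point): centre of crate_2 (30 mm up from its underside); axes as the crate's. A fixed coil board, 24 mm high, begins 65 mm or more beyond the far face of the right-hand crate, and a fixed instrument box, 170 mm high, stands behind the left-hand one: there is just room for each crate to lie down.
- stamp (a point): centre of the orange stamp, a 26 mm disc-and-ring mark in the middle of the underside of one of the two crates (the other has a plain blue underside); hidden from view while that crate stands.
- dispatch_line: green tape line flat on the table between the two crates, 120 mm long and 20 mm wide with a 56 mm bar across each end. Origin at its middle; x runs along the line, away from the robot, y across it. It does not hinder sliding. The crates stand 95 to 132 mm to either side of it (along y), which one where varies.
- sample_jar: bystander: clear screw jar with green content and black lid, 49 mm across, 58 mm tall, standing on the low brown coil board (24 mm high) behind the right-hand crate; origin at the centre of its underside.
- objective_case: bystander: small black round case with a clear cap, 38 mm across, 52 mm tall, beyond the far end of the line; origin at the centre of its underside.
- white_puck: bystander: white round puck, 24 mm across, 10 mm tall, at the left edge of the table; origin at the centre of its underside.
- post_holder_1: bystander: black post holder with a white thumb screw, 38 x 25 x 50 mm, between the two grey hoses on the right (each hose up to 65 mm high); origin at the centre of its underside.

How it is judged:
By the outcome, as a careful person would: the job done as asked, in the order asked, and still so for the second after the job is handed in, with the robot touching nothing.
It also fails if it takes over 58 s, if anything falls off the work surface, if the arm or the gripper's body presses on something with over 40 N, if the wrist force passes 120 N, or if a joint passes its speed limit or range.

## Working session

There is one attempt and no reset: what is moved stays moved. The work goes in short steps, Python scripts to look and compute and a shell command to move; the robot and the scene stay as the last step left them, time stands still between calls to the robot, and variables do not carry over. Pictures are saved under pics/ and viewed, at most 10 in all, crops included, and the job is handed in when it is done.

```bash
ls; mkdir -p pics; python3 - <<'E'
from station import r
import cv2,numpy as np
s=r.get_state();print({k:np.round(v,3).tolist() for k,v in s.items()})
for n in("scene","top"):
    c=r.read_camera(n);cv2.imwrite(f"pics/{n}0.png",c["pixels"]);np.savez(f"{n}0.npz",**c)
    print(n,np.round(c["world_from_camera"],3).tolist(),c["intrinsics"].tolist())
E
```

```text
pics
{'clock': 0.0, 'qpos': [1.261, 0.522, -0.036, 1.6, 0.021, 1.021, -0.113], 'dq': [0.001, 0.0, -0.002, -0.001, 0.002, -0.0, -0.001], 'effort': [0.001, -92.713, 1.98, -36.994, 0.018, 0.008, -0.0], 'tool_pos': [0.148, -0.607, 0.253], 'orientation': [-0.001, 0.993, 0.12, -0.0], 'wrist_force': [0.221, -0.018, -0.901], 'wrist_torque': [0.011, -0.012, -0.002], 'grip_force': 0.0, 'width': 1.005}
scene [[-0.551, -0.455, 0.7, -0.297], [-0.834, 0.28, -0.475, 0.675], [0.02, -0.846, -0.533, 0.644], [0.0, 0.0, 0.0, 1.0]] [[471.7746669590178, 0.0, 279.24978518002774], [0.0, 471.7746669590178, 211.412653181194], [0.0, 0.0, 1.0]]
top [[-0.027, -0.996, 0.085, 0.435], [-0.999, 0.024, -0.032, 0.182], [0.029, -0.086, -0.996, 0.884], [0.0, 0.0, 0.0, 1.0]] [[416.9018981887389, 0.0, 284.8812418030585], [0.0, 416.9018981887389, 213.15317663823095], [0.0, 0.0, 1.0]]
```

View pics/scene0.png

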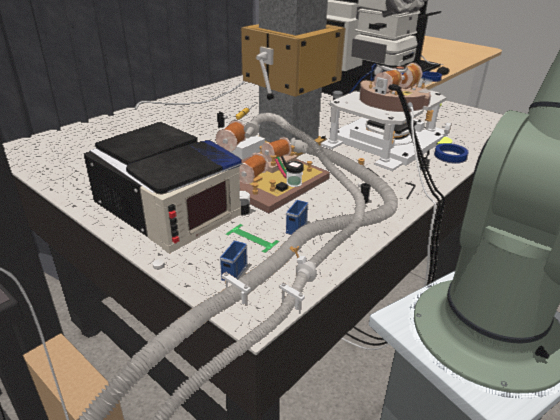

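View pics/top0.png

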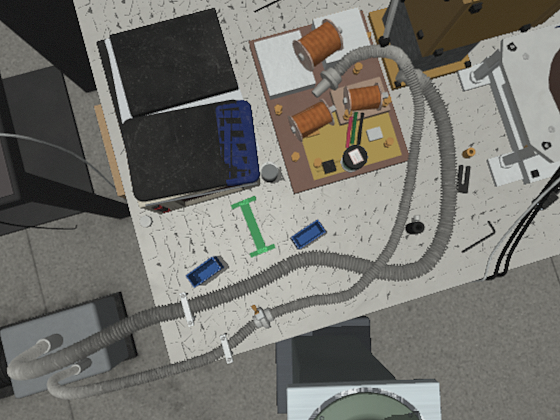

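The scene view shows crates at about (234,259) and (297,217) and the green line at (252,237). The top view shows crates at about (207,271) and (309,235), the line from (243,203) to (262,252), the box at upper left, the coil board at upper right, and the hose just below both crates. Next I'll measure these.

```bash
cat >h.py <<'E'
import cv2,numpy as np
def cast(c,uv,z):
    K=c["intrinsics"];T=c["world_from_camera"]
    d=(T[:3,:3]@np.linalg.inv(K)@np.c_[np.atleast_2d(uv),np.ones(len(np.atleast_2d(uv)))].T).T
    o=T[:3,3];return o+d*((z-o[2])/d[:,2])[:,None]
def cloud(c):
    K=c["intrinsics"];T=c["world_from_camera"];Z=c["z_map"];v,u=np.mgrid[:Z.shape[0],:Z.shape[1]]
    P=np.stack([(u-K[0,2])/K[0,0]*Z,(v-K[1,2])/K[1,1]*Z,Z],-1)
    return P@T[:3,:3].T+T[:3,3]
def rect(p):
    (c,s,a)=cv2.minAreaRect((p[:,:2]*1000).astype(np.float32));return np.round(c,1),np.round(s,1),round(a,1)
E
python3 - <<'E'
from h import *
c=dict(np.load("top0.npz"));P=cloud(c);hsv=cv2.cvtColor(c["pixels"],cv2.COLOR_BGR2HSV)
for nm,lo,hi,z in(("blue",(100,80,40),(125,255,255),.06),("green",(50,90,80),(80,255,255),0)):
    m=cv2.inRange(hsv,lo,hi); m=cv2.morphologyEx(m,cv2.MORPH_CLOSE,np.ones((3,3)))
    n,l,st,ce=cv2.connectedComponentsWithStats(m)
    for i in range(1,n):
        if st[i,4]<60: continue
        vu=np.argwhere(l==i);p=cast(c,vu[:,::-1],z);q=P[l==i]
        print(nm,st[i],ce[i].round(),rect(p),"zmax",q[:,2].max().round(3))
        if nm=="blue": t=q[q[:,2]>.048];print("   rim cloud",len(t),rect(t) if len(t)>5 else'')
# crates incl rims by cloud near
for (u,v) in((207,271),(309,235)):
    s=np.s_[v-28:v+28,u-30:u+30];q=P[s].reshape(-1,3);t=q[(q[:,2]>.052)&(q[:,2]<.07)];print("crate z>.052",len(t),rect(t))
# hose top heights, jar, case
for (u,v) in((235,285),(300,262),(355,158),(271,172),(330,262),(195,180)): print((u,v),P[v,u].round(3))
def px(x,y):return P[...,0],P[...,1]
# hose mask: z .01.. along lines
g=(P[...,0]>.25)&(P[...,0]<.45)
for y in np.arange(.10,.46,.03):
    b=(abs(P[...,1]-y)<.004)&(P[...,0]>.1)&(P[...,0]<.75)
    q=P[b];q=q[q[:,2]>.012]; h={}
    for x,_,z in q: k=round(x*50)/50;h[k]=max(h.get(k,0),round(float(z),3))
    print(round(y,2),sorted(h.items()))
E
```

```text
blue [ 215  100   45   86 2390] [238. 142.] (array([651. , 247.8]), array([170.4,  72.5]), 6.0) zmax 0.884
   rim cloud 2390 (array([563.6, 230.5]), array([267.8,  63.6]), 7.4)
blue [291 220  35  29 482] [308. 234.] (array([462.3, 111. ]), array([29.9, 65.3]), 31.3) zmax 0.884
   rim cloud 131 (array([451.6, 129.3]), array([ 29.1, 106.4]), 31.8)
blue [186 257  38  31 544] [204. 271.] (array([396.4, 315.5]), array([30.3, 69.5]), 34.1) zmax 0.884
   rim cloud 162 (array([416.9, 268.8]), array([ 38.4, 174. ]), 24.2)
green [351 112   6  32  86] [354. 127.] (array([694.2,  -1.3]), array([ 6. , 70.1]), 80.4) zmax 0.064
green [231 196  44  61 619] [253. 226.] (array([485.2, 222.5]), array([118.2,  54. ]), 20.2) zmax 0.884
crate z>.052 181 (array([385.2, 332.5]), array([31.2, 96.9]), 34.9)
crate z>.052 153 (array([462.6, 111.7]), array([30.2, 64.7]), 32.1)
(235, 285) [0.364 0.26  0.025]
(300, 262) [0.407 0.126 0.031]
(355, 158) [0.609 0.015 0.082]
(271, 172) [0.59  0.181 0.051]
(330, 262) [0.406 0.065 0.031]
(195, 180) [0.557 0.312 0.169]
0.1 [(0.32, 0.049), (0.34, 0.05), (0.4, 0.036), (0.42
[... 2193 characters left out ...]
34, 0.047), (0.36, 0.046), (0.52, 0.168), (0.54, 0.172), (0.56, 0.172), (0.58, 0.173), (0.6, 0.171), (0.62, 0.172), (0.64, 0.172), (0.66, 0.172), (0.68, 0.172), (0.7, 0.172), (0.72, 0.173), (0.74, 0.173)]
0.4 [(0.18, 0.029), (0.2, 0.033), (0.22, 0.026), (0.3, 0.036), (0.32, 0.036), (0.34, 0.027), (0.52, 0.171), (0.54, 0.172), (0.56, 0.172), (0.58, 0.172), (0.6, 0.172), (0.62, 0.172), (0.64, 0.173), (0.66, 0.172), (0.68, 0.172), (0.7, 0.172), (0.72, 0.172), (0.74, 0.172)]
0.43 [(0.18, 0.034), (0.2, 0.035), (0.28, 0.024), (0.3, 0.037), (0.32, 0.039), (0.56, 0.165), (0.58, 0.171), (0.6, 0.17), (0.62, 0.172), (0.64, 0.172), (0.66, 0.172), (0.68, 0.17), (0.7, 0.171), (0.72, 0.172), (0.74, 0.173)]
```

```bash
python3 - <<'E'
from h import *
for n in("top","scene"):
    c=dict(np.load(n+"0.npz"));P=cloud(c);ok=(c["z_map"]>0)
    b=ok&(P[...,0]>.2)&(P[...,0]<.56)&(P[...,1]>-.6)&(P[...,1]<.1)&(P[...,2]>.08)
    q=P[b];print(n,len(q))
    if len(q):print(q.min(0).round(2),q.max(0).round(2))
c=dict(np.load("top0.npz"));P=cloud(c);ok=c["z_map"]>0
for cx,cy in((.396,.315),(.462,.111)):
    d=np.hypot(P[...,0]-cx,P[...,1]-cy)<.05
    t=P[ok&d&(P[...,2]>.053)&(P[...,2]<.07)];print(len(t),rect(t),t[:,2].max())
# green line axis
hsv=cv2.cvtColor(c["pixels"],cv2.COLOR_BGR2HSV);m=cv2.inRange(hsv,(50,90,80),(80,255,255));m[:190]=0
p=cast(c,np.argwhere(m>0)[:,::-1],0);print(rect(p))
# box front edge, board near edge, hose far edge per y
for y in np.arange(.02,.44,.04):
    q=P[ok&(abs(P[...,1]-y)<.006)&(P[...,0]<.75)];
    hi=q[(q[:,2]>.018)&(q[:,0]>.52-.0*y)];print(round(y,2),"obst x",hi[:,0].min().round(3) if len(hi) else None)
E
```

```text
top 480
[ 0.49 -0.35  0.08] [ 0.56 -0.31  0.15]
scene 235
[ 0.48 -0.36  0.08] [ 0.56 -0.31  0.16]
178 (array([394.1, 319.5]), array([30.9, 65.4]), 34.2) 0.06397487802153834
152 (array([462.6, 111.7]), array([30.2, 64.7]), 32.1) 0.06251564859557779
(array([485.2, 222.5]), array([118.2,  54. ]), 20.2)
0.02 obst x 0.58
0.06 obst x 0.569
0.1 obst x 0.558
0.14 obst x 0.55
0.18 obst x 0.575
0.22 obst x 0.546
0.26 obst x 0.539
0.3 obst x 0.532
0.34 obst x 0.525
0.38 obst x 0.52
0.42 obst x 0.52
```

```bash
python3 -m handwheel '[[1,[0,0,0],[0,0,-9]],[1,[0,0,0],[0,0,-9]],[1,[5,-2.4,0],[0,0,0]],[1,[5,-2.4,0],[0,0,0]],[1,[5,-2.4,0],[0,0,0]]]' 30; python3 -m handwheel '[[1,[5,-2.4,0],[0,0,0]],[1,[5,-2.4,0],[0,0,0]],[1,[5,-2.4,0],[0,0,0]],[1,[5,-2.4,0],[0,0,0]],[1,[5,-2.4,0],[0,0,0]]]'
```

```text
clock: 0.72
tool_pos: [0.2387, -0.4653, 0.2531]
orientation: [-0.0, 0.962, 0.273, -0.0]
wrist_force: [0.9, -1.0, -0.2]
width: 0.003
grip_force: 0.0
clock: 1.35
tool_pos: [0.3882, -0.2318, 0.2533]
orientation: [0.0, 0.962, 0.273, 0.0]
wrist_force: [0.5, -0.7, 0.4]
width: -0.002
grip_force: 0.0
```

```bash
python3 -m handwheel '[[1,[3.9,-5,0],[0,0,0]],[1,[3.9,-5,0],[0,0,0]],[1,[3.9,-5,0],[0,0,0]],[1,[3.9,-5,0],[0,0,0]],[1,[3.9,-5,0],[0,0,0]]]'; python3 -m handwheel '[[1,[0,0,5],[0,0,0]],[1,[0,0,5],[0,0,0]],[1,[0,0,3],[0,0,0]],[1,[0,0,0],[0,0,0]]]'
```

```text
clock: 1.98
tool_pos: [0.4213, 0.0791, 0.2534]
orientation: [0.0, 0.962, 0.273, 0.0]
wrist_force: [1.4, -0.5, 0.3]
width: -0.002
grip_force: 0.0
clock: 2.48
tool_pos: [0.4203, 0.0772, 0.122]
orientation: [-0.0, 0.962, 0.274, -0.002]
wrist_force: [0.0, -0.4, 0.4]
width: 0.002
grip_force: 0.0
```

```bash
python3 -m handwheel '[[1,[0,-0.7,2.5],[0,0,0]],[1,[0,0,2.5],[0,0,0]],[1,[1,0,0],[0,0,0]],[1,[1,0,0],[0,0,0]],[1,[0,0,0],[0,0,0]]]'; python3 -m handwheel '[[1,[0.6,0,0],[0,0,0]],[1,[0.6,0,0],[0,0,0]],[1,[0.6,0,0],[0,0,0]],[1,[0.6,0,0],[0,0,0]],[1,[0.6,0,0],[0,0,0]]]'; python3 - <<'E'
from h import *
from station import r
print(r.get_state()["tool_pos"])
c=r.read_camera("scene");cv2.imwrite("pics/s1.png",cv2.resize(c["pixels"][150:320,170:400],None,fx=3,fy=3))
E
```

```text
clock: 3.1
tool_pos: [0.4362, 0.0943, 0.0745]
orientation: [-0.0, 0.962, 0.273, 0.001]
wrist_force: [-0.5, -1.2, 0.6]
width: 0.002
grip_force: 0.0
clock: 3.72
tool_pos: [0.4606, 0.1097, 0.0733]
orientation: [-0.0, 0.962, 0.273, -0.0]
wrist_force: [0.3, 1.2, -0.4]
width: 0.002
grip_force: 0.1
[0.46064736 0.10974504 0.0732681 ]
```

View pics/s1.png

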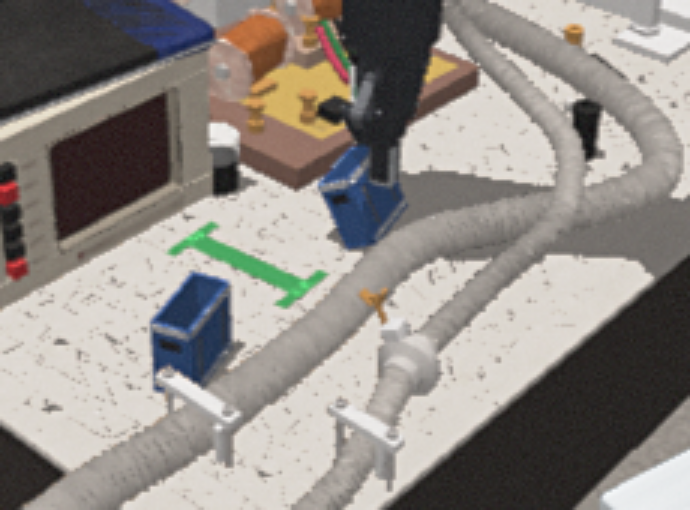

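The crop shows the right crate leaning about 20–25° away from the robot with the finger behind its top, while the left crate still stands. I'll push on gently.

```bash
python3 -m handwheel '[[1,[0.4,0,0],[0,0,0]],[1,[0.4,0,0],[0,0,0]],[1,[0.4,0,0],[0,0,0]],[1,[0,0,0],[0,0,0]],[1,[0,0,0],[0,0,0]]]'; python3 - <<'E'
from h import *
from station import r
print(r.get_state()["tool_pos"])
c=r.read_camera("scene");cv2.imwrite("pics/s2.png",cv2.resize(c["pixels"][150:320,170:400],None,fx=3,fy=3))
E
```

```text
clock: 4.4
tool_pos: [0.4704, 0.1158, 0.0733]
orientation: [0.0, 0.962, 0.273, -0.0]
wrist_force: [-0.3, 0.1, -0.2]
width: 0.002
grip_force: 0.0
[0.47037874 0.11576069 0.07325351]
```

View pics/s2.png

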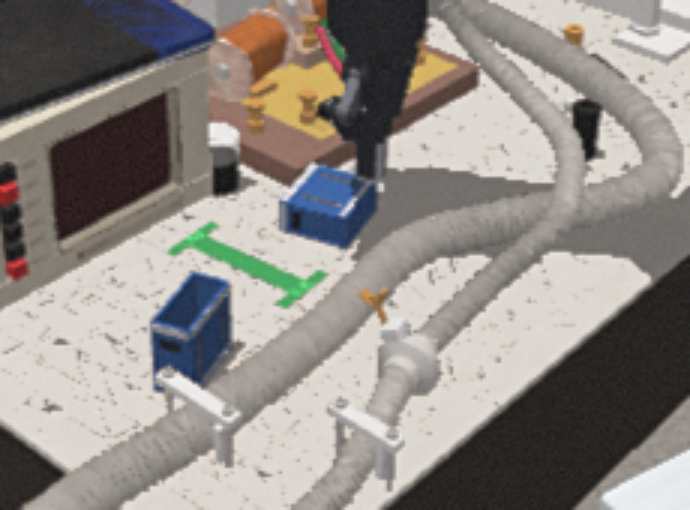

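The right crate now lies on its back at about (328,205) in the crop, with the finger above and behind it. On to the left crate.

```bash
python3 -m handwheel '[[1,[-2,0,0],[0,0,0]],[1,[-3,0,-5],[0,0,0]],[1,[1,-5.25,-2],[0,0,-2.3]],[1,[1,-5.25,0],[0,0,0]],[1,[1,-5.25,0],[0,0,0]]]';python3 -m handwheel '[[1,[1,-5.25,0],[0,0,0]],[1,[0,0,0],[0,0,0]]]'; python3 - <<'E'
from h import *
from station import r
s=r.get_state();w,x,y,z=s["orientation"];a=2*np.arctan2(y,x);t=s["tool_pos"]
d=np.array([.394,.3195])-t[:2];X=np.array([np.cos(a),np.sin(a)]);Y=np.array([np.sin(a),-np.cos(a)])
print(np.degrees(a),t,"rel",d@X,d@Y)
c=r.read_camera("scene");P=cloud(c)
hsv=cv2.cvtColor(c["pixels"],cv2.COLOR_BGR2HSV);m=cv2.inRange(hsv,(4,120,120),(20,255,255));m[:190]=0
print("orange",[(u,v,P[v,u].round(3).tolist()) for v,u in np.argwhere(m>0)[::6]])
cv2.imwrite("pics/s3.png",cv2.resize(c["pixels"][170:270,220:360],None,fx=5,fy=5))
E
```

```text
clock: 5.08
tool_pos: [0.3662, 0.2388, 0.1438]
orientation: [-0.0, 0.956, 0.292, 0.001]
wrist_force: [1.3, 0.3, -0.4]
width: -0.001
grip_force: 0.0
clock: 5.32
tool_pos: [0.3437, 0.2902, 0.1435]
orientation: [-0.001, 0.955, 0.296, 0.0]
wrist_force: [-0.1, -0.5, -0.3]
width: -0.003
grip_force: 0.0
34.37867107638074 [0.34368256 0.29019551 0.14352912] rel 0.058075242700921126 0.004226542342402856
orange [(np.int64(287), np.int64(190), [0.59, 0.05, 0.027]), (np.int64(285), np.int64(191), [0.588, 0.058, 0.028]), (np.int64(277), np.int64(193), [0.586, 0.084, 0.03]), (np.int64(298), np.int64(246), [0.316, 0.212, 0.079]), (np.int64(290), np.int64(248), [0.326, 0.224, 0.073]), (np.int64(297), np.int64(248), [0.311, 0.218, 0.079]), (np.int64(296), np.int64(249), [0.316, 0.216, 0.073]), (np.int64(296), np.int64(250), [0.313, 0.219, 0.074]), (np.int64(296), np.int64(253), [0.315, 0.217, 0.064]), (np.int64(297), np.int64(256), [0.313, 0.215, 0.057])]
```

View pics/s3.png

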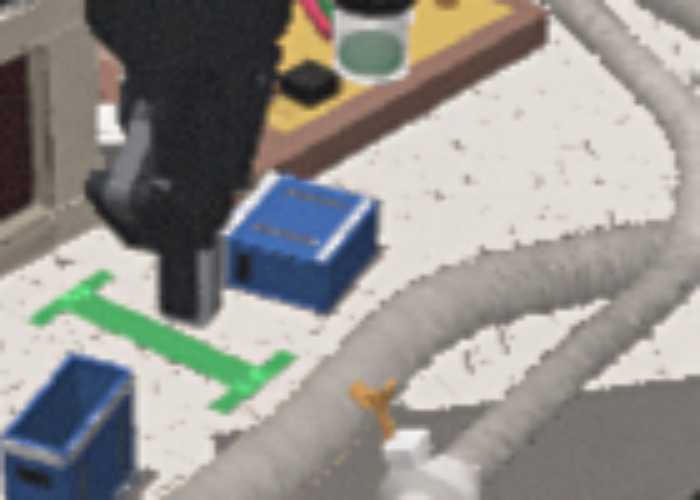

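The right crate lies at crop pixels (230–380, 175–310). Its underside (about 330–380, 220–310) is plain blue, so the left crate should carry the stamp. I'll tip that one now.

```bash
python3 -m handwheel '[[1,[0,0.4,4],[0,0,0]],[1,[0,0,3.1],[0,0,0]],[1,[1.2,0,0],[0,0,0]],[1,[1.2,0,0],[0,0,0]],[1,[0,0,0],[0,0,0]]]'; python3 -m handwheel '[[1,[0.6,0,0],[0,0,0]],[1,[0.6,0,0],[0,0,0]],[1,[0.6,0,0],[0,0,0]],[1,[0.6,0,0],[0,0,0]],[1,[0.6,0,0],[0,0,0]]]';python3 -m handwheel '[[1,[0.4,0,0],[0,0,0]],[1,[0.4,0,0],[0,0,0]],[1,[0.4,0,0],[0,0,0]],[1,[0.4,0,0],[0,0,0]],[1,[0,0,0],[0,0,0]]]'; python3 -m handwheel '[[1,[0,0,0],[0,0,0]],[1,[-2,0,0],[0,0,0]],[1,[-2,0,-4],[0,0,0]],[1,[0,5,-6],[0,0,0]],[1,[0,6,0],[0,0,0]]]'; python3 - <<'E'
from h import *
from station import r
s=r.get_state()
c=r.read_camera("scene");np.savez("s4.npz",**c);t=r.read_camera("top");np.savez("t4.npz",**t)
a=c["pixels"][190:310,180:340];b=t["pixels"][190:310,170:350]
cv2.imwrite("pics/s4.png",np.vstack([cv2.resize(a,(400,300)),cv2.resize(b,(400,267))]))
P=cloud(t);ok=t["z_map"]>0
for cx,cy in((.431,.345),(.501,.135)):
    d=np.hypot(P[...,0]-cx,P[...,1]-cy)<.06
    q=P[ok&d&(P[...,2]>.024)&(P[...,2]<.036)&(P[...,0]<.54)];print(len(q),rect(q))
E
```

```text
clock: 6.0
tool_pos: [0.3692, 0.2976, 0.0734]
orientation: [-0.001, 0.956, 0.292, 0.001]
wrist_force: [0.3, 0.2, 0.2]
width: 0.002
grip_force: 0.0
clock: 6.62
tool_pos: [0.3929, 0.3139, 0.0723]
orientation: [0.0, 0.956, 0.293, -0.0]
wrist_force: [-1.4, -1.3, 0.5]
width: 0.003
grip_force: 0.1
clock: 7.25
tool_pos: [0.406, 0.3227, 0.0723]
orientation: [-0.0, 0.956, 0.293, 0.0]
wrist_force: [0.4, 0.4, -0.8]
width: 0.001
grip_force: 0.0
clock: 7.88
tool_pos: [0.4299, 0.2182, 0.1634]
orientation: [-0.001, 0.956, 0.294, 0.003]
wrist_force: [1.5, 0.5, -0.1]
width: 0.002
grip_force: 0.0
30 (array([449.1, 369.5]), array([ 6.1, 44.3]), 34.1)
287 (array([513.5, 116.9]), array([61. , 24.6]), 39.9)
```

View pics/s4.png

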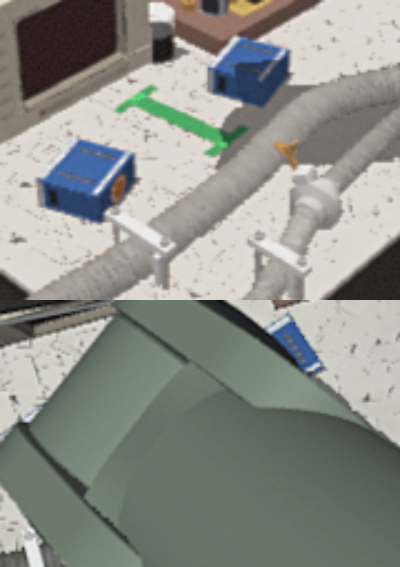

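Both crates lie down. The orange stamp shows on the left one's underside at (118,188), and the arm hides it in the top view. I'll measure its pose from the scene camera.

```bash
cat > pose.py <<'E'
from h import *
def go(c,cx,cy,rad=.055,s=None):
    P=cloud(c);ok=c["z_map"]>0
    q=P[ok&(np.hypot(P[...,0]-cx,P[...,1]-cy)<rad)&(P[...,2]>.025)&(P[...,2]<.036)]
    C,S,A=rect(q);C=np.array(C)/1000;print("crate",C,S,A,len(q))
    l=np.radians(20.2);d=C-[.4852,.2225];print("line frame along,across mm",1000*d@[np.cos(l),np.sin(l)],1000*d@[-np.sin(l),np.cos(l)])
    if s:
        a=2*np.arctan2(s["orientation"][2],s["orientation"][1]);e=C-s["tool_pos"][:2]
        print("tool yaw",np.degrees(a),"crate in tool x,y mm",1000*e@[np.cos(a),np.sin(a)],1000*e@[np.sin(a),-np.cos(a)])
E
python3 - <<'E'
from pose import *
from station import r
c=dict(np.load("s4.npz"));go(c,.431,.345,s=r.get_state());go(c,.501,.135)
E
```

```text
crate [0.4319 0.3436] [62.1 66.7] 34.6 612
line frame along,across mm -8.206066214361847 132.05589906280414
tool yaw 33.587527140790506 crate in tool x,y mm 73.0591835354195 -109.64036401737782
crate [0.5083 0.135 ] [75.  73.8] 31.1 420
line frame along,across mm -8.53440358662608 -90.09452788832729
```

```bash
python3 -m handwheel '[[1,[1.85,-4.3,0],[0,0,0]],[1,[1.85,-4.3,0],[0,0,0]],[1,[1.85,-4.3,0],[0,0,0]],[1,[1.85,-4.3,0],[0,0,0]],[1,[0,0,0],[0,0,0]]]'; python3 -m handwheel '[[1,[0,0,0],[0,0,0]]]'; python3 - <<'E'
from pose import *
from station import r
s=r.get_state();c=dict(np.load("s4.npz"));go(c,.431,.345,s=s);print(s["tool_pos"])
E
```

```text
clock: 8.6
tool_pos: [0.3916, 0.4047, 0.1601]
orientation: [-0.001, 0.956, 0.295, -0.0]
wrist_force: [-0.1, -1.0, -1.0]
width: -0.001
grip_force: 0.0
clock: 8.72
tool_pos: [0.3935, 0.4008, 0.1599]
orientation: [0.0, 0.956, 0.293, -0.0]
wrist_force: [-0.3, -0.4, -0.7]
width: 0.001
grip_force: 0.0
crate [0.4319 0.3436] [62.1 66.7] 34.6 612
line frame along,across mm -8.206066214361847 132.05589906280414
tool yaw 34.047303527159826 crate in tool x,y mm -0.17055855525643793 68.92696832585337
[0.39345068 0.4008067  0.15994028]
```

```bash
python3 -m handwheel '[[1,[0,0,0],[0,0,7]],[1,[0,0,0],[0,0,7]],[1,[1.6,0,0],[0,0,0]],[1,[0,0,6],[0,0,0]],[1,[0,0,4],[0,0,0]]]'; python3 -m handwheel '[[1,[0,0,2.7],[0,0,0]],[1,[0,0,0],[0,0,0]]]'; python3 - <<'E'
from pose import *
from station import r
s=r.get_state();go(r.read_camera("scene"),.431,.345,s=s);print(s["tool_pos"])
E
```

```text
clock: 9.35
tool_pos: [0.4092, 0.4049, 0.0586]
orientation: [0.001, 0.985, 0.173, -0.0]
wrist_force: [0.6, 0.4, -0.8]
width: -0.002
grip_force: 0.0
clock: 9.6
tool_pos: [0.4083, 0.405, 0.0319]
orientation: [0.001, 0.985, 0.173, -0.001]
wrist_force: [0.1, 0.4, 0.4]
width: 0.005
grip_force: 0.0
crate [0.4223 0.3493] [53.1 87.4] 37.5 501
line frame along,across mm -15.24739949856189 140.72017200291953
tool yaw 19.978736310221144 crate in tool x,y mm -5.923530202449141 57.124592337379795
[0.40834921 0.40501071 0.03191469]
```

```bash
python3 -m handwheel '[[1,[0,0.7,0],[0,0,0]],[1,[0,0.7,0],[0,0,0]],[1,[0,0.7,0],[0,0,0]],[1,[0,0.7,0],[0,0,0]],[1,[0,0.7,0],[0,0,0]]]'; python3 -m handwheel '[[1,[0,0.7,0],[0,0,0]],[1,[0,0.7,0],[0,0,0]],[1,[0,0.7,0],[0,0,0]],[1,[0,0.7,0],[0,0,0]],[1,[0,0.7,0],[0,0,0]]]'; python3 - <<'E'
from pose import *
from station import r
s=r.get_state();print(s["tool_pos"]);c=r.read_camera("scene")
a=c["pixels"][170:310,170:350];cv2.imwrite("pics/s5.png",cv2.resize(a,None,fx=3,fy=3))
E
```

```text
clock: 10.28
tool_pos: [0.421, 0.3735, 0.0335]
orientation: [-0.0, 0.985, 0.174, 0.0]
wrist_force: [-0.4, 0.8, -0.1]
width: -0.002
grip_force: 0.5
clock: 10.9
tool_pos: [0.4328, 0.3406, 0.0333]
orientation: [0.0, 0.985, 0.174, -0.0]
wrist_force: [0.5, 1.0, 0.8]
width: -0.001
grip_force: 0.5
[0.43284265 0.34056613 0.03330702]
```

View pics/s5.png

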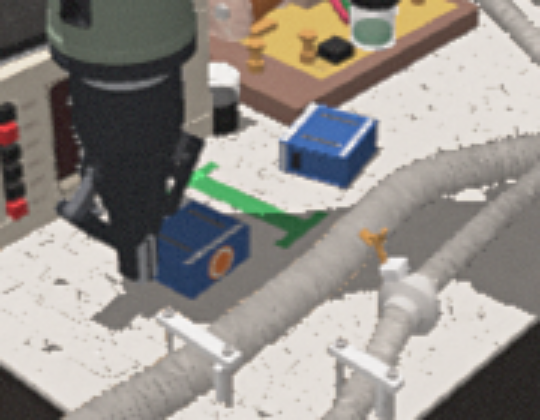

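The crate has been pushed roughly halfway to the line. The stamp shows at crop (221,262), the finger is flush on its side, and it is still lying down. I'll continue, then measure using the stamp.

```bash
python3 -m handwheel '[[1,[0,0.7,0],[0,0,0]],[1,[0,0.7,0],[0,0,0]],[1,[0,0.7,0],[0,0,0]],[1,[0,0.7,0],[0,0,0]],[1,[0,0.7,0],[0,0,0]]]'; python3 -m handwheel '[[1,[0,0.7,0],[0,0,0]],[1,[0,0.7,0],[0,0,0]],[1,[0,0.7,0],[0,0,0]],[1,[0,0.7,0],[0,0,0]],[1,[0,0,0],[0,0,0]]]'; cat > m.py <<'E'
from pose import *
from station import r
s=r.get_state();c=r.read_camera("scene");P=cloud(c);ok=c["z_map"]>0
hsv=cv2.cvtColor(c["pixels"],cv2.COLOR_BGR2HSV);m=cv2.inRange(hsv,(3,100,80),(18,255,255));m[:190]=0
m=cv2.morphologyEx(m,cv2.MORPH_CLOSE,np.ones((5,5)))
n,l,st,ce=cv2.connectedComponentsWithStats(m)
for i in range(1,n):
    if st[i,4]<25: continue
    p=cast(c,ce[i],.015)[0];q=P[(l==i)&ok];print("orange",ce[i],st[i,4],p.round(4),q.mean(0).round(4))
t=np.array(s["tool_pos"]);l_=np.radians(20.2);d=(t[:2]-[.4852,.2225])*1000
print("tcp",t,"line frame",d@[np.cos(l_),np.sin(l_)],d@[-np.sin(l_),np.cos(l_)])
# top plane points excluding finger: blue only
b=cv2.inRange(hsv,(100,80,30),(125,255,255))>0
q=P[ok&b&(P[...,2]>.022)&(P[...,2]<.036)&(P[...,1]>.18)&(P[...,0]<.56)];C,S,A=rect(q);print("blue top",C,S,A)
e=C-[485.2,222.5];print("line",e@[np.cos(l_),np.sin(l_)],e@[-np.sin(l_),np.cos(l_)])
E
python3 m.py
```

```text
clock: 11.58
tool_pos: [0.4449, 0.3076, 0.0333]
orientation: [0.0, 0.985, 0.174, 0.0]
wrist_force: [-0.0, 0.1, 0.0]
width: -0.004
grip_force: 0.3
clock: 12.2
tool_pos: [0.4545, 0.2811, 0.0333]
orientation: [0.0, 0.985, 0.174, -0.0]
wrist_force: [0.2, -0.4, -0.3]
width: 0.0
grip_force: 0.0
orange [254.59259259 191.81481481] 27 [0.6448 0.1172 0.015 ] [0.6207 0.1315 0.0311]
orange [272.18421053 192.44736842] 38 [0.6175 0.0789 0.015 ] [0.5994 0.0907 0.0275]
orange [261.60526316 246.65789474] 38 [0.426 0.23  0.015] [0.4238 0.2313 0.0172]
orange [294.8627451  250.09803922] 51 [0.3763 0.1741 0.015 ] [0.3237 0.2132 0.0641]
tcp [0.45453461 0.28114714 0.0332906 ] line frame -8.528505713422629 65.62863728671306
blue top [450.  232.6] [56.2 64.3] 3.0
line -29.547442591251162 21.633276134619926
```

```bash
python3 -m handwheel '[[1,[0,-1.5,0],[0,0,0]],[1,[-2.2,0,0],[0,0,0]],[1,[0,0.8,0],[0,0,0]],[1,[0,0.6,0],[0,0,0]],[1,[0,0,0],[0,0,0]]]'; python3 -m handwheel '[[1,[0,0.5,0],[0,0,0]],[1,[0,0.5,0],[0,0,0]],[1,[0,0,0],[0,0,0]]]';python3 m.py; python3 - <<'E'
from pose import *
from station import r
c=r.read_camera("scene")
a=c["pixels"][170:310,190:350];cv2.imwrite("pics/s6.png",cv2.resize(a,None,fx=4,fy=4))
E
```

```text
clock: 12.88
tool_pos: [0.4339, 0.2751, 0.0333]
orientation: [-0.0, 0.985, 0.173, 0.0]
wrist_force: [-0.3, 0.2, -0.9]
width: 0.003
grip_force: 0.0
clock: 13.25
tool_pos: [0.437, 0.2653, 0.0333]
orientation: [0.0, 0.985, 0.174, -0.0]
wrist_force: [-0.2, 0.2, -0.4]
width: 0.001
grip_force: 0.0
orange [272.18421053 192.44736842] 38 [0.6175 0.0789 0.015 ] [0.5985 0.0913 0.0281]
orange [265.37837838 242.83783784] 37 [0.4338 0.2151 0.015 ] [0.4311 0.2168 0.0173]
orange [294.8627451  250.09803922] 51 [0.3763 0.1741 0.015 ] [0.3238 0.2133 0.0641]
tcp [0.43697943 0.26526956 0.03328883] line frame -30.486420009049006 56.789411195655305
blue top [457.2 219.8] [54.8 66.1] 6.6
line -27.210109774563605 7.13441841050818
```

View pics/s6.png

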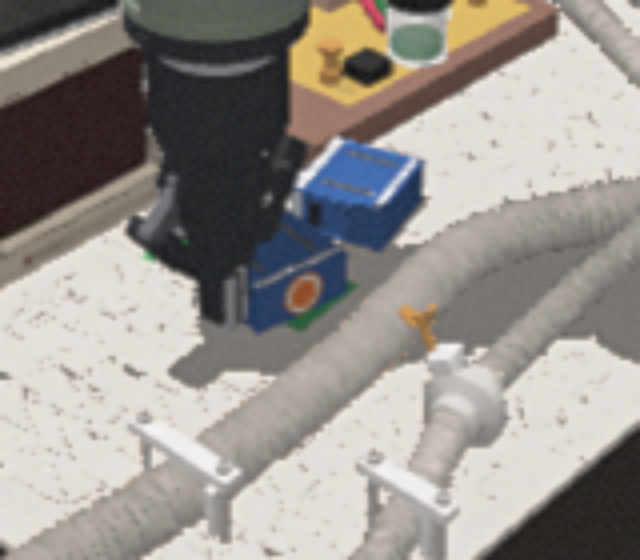

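The crate is on the line with the stamp at crop (303,293) and about 6 mm left to go. I'll nudge it, retract clear of both cameras, and verify.

```bash
python3 -m handwheel '[[1,[0,0.5,0],[0,0,0]],[1,[0,0.1,0],[0,0,0]],[1,[0,0,0],[0,0,0]],[1,[0,-2,0],[0,0,0]],[1,[0,-2,0],[0,0,0]]]'; python3 -m handwheel '[[1,[0,0,-5],[0,0,0]],[1,[0,0,-6],[0,0,0]],[1,[0,0,-6],[0,0,0]],[1,[-1,6,0],[0,0,0]],[1,[-1,6,0],[0,0,0]]]'; python3 -m handwheel '[[1,[-1.5,6,0],[0,0,0]],[1,[-1.5,6,0],[0,0,0]],[1,[-1.5,6,0],[0,0,0]],[1,[-2,5.5,0],[0,0,0]],[1,[-2,5.5,0],[0,0,0]]]';python3 -m handwheel '[[1,[-3,5,0],[0,0,0]],[1,[-3,5,0],[0,0,0]],[1,[0,0,0],[0,0,0]]]'; python3 m.py; python3 - <<'E'
from pose import *
from station import r
c=r.read_camera("top");p=c["pixels"];hsv=cv2.cvtColor(p,cv2.COLOR_BGR2HSV)
a=p[140:320,130:430];cv2.imwrite("pics/t6.png",cv2.resize(a,None,fx=2.5,fy=2.5))
m=cv2.inRange(hsv,(100,80,40),(125,255,255));n,l,st,ce=cv2.connectedComponentsWithStats(m)
for i in range(1,n):
    if st[i,4]>150:print(st[i],rect(cast(c,np.argwhere(l==i)[:,::-1],.03)))
go(c,.462,.216,.05);go(c,.501,.135,.045)
E
```

```text
clock: 13.98
tool_pos: [0.425, 0.2982, 0.0334]
orientation: [-0.0, 0.985, 0.174, 0.0]
wrist_force: [0.5, 0.1, 0.0]
width: 0.001
grip_force: 0.0
clock: 14.6
tool_pos: [0.4476, 0.1769, 0.204]
orientation: [-0.0, 0.985, 0.175, 0.001]
wrist_force: [2.3, 0.2, 0.4]
width: 0.003
grip_force: 0.0
clock: 15.22
tool_pos: [0.4666, -0.1253, 0.2035]
orientation: [0.0, 0.985, 0.174, 0.0]
wrist_force: [0.7, 1.2, 0.2]
width: -0.001
grip_force: 0.0
clock: 15.6
tool_pos: [0.4432, -0.2421, 0.2031]
orientation: [0.0, 0.985, 0.171, -0.0]
wrist_force: [-0.4, 0.2, -0.1]
width: -0.007
grip_force: 0.0
orange [254.65384615 191.73076923] 26 [0.6451 0.1168 0.015 ] [0.6205 0.1314 0.0314]
orange [272.18421053 192.44736842] 38 [0.6175 0.0789 0.015 ] [0.5993 0.0908 0.0275]
orange [266.52083333 241.54166667] 48 [0.4367 0.2103 0.015 ] [0.434  0.212  0.0173]
orange [294.70833333 249.8125    ] 48 [0.3773 0.1738 0.015 ] [0.3238 0.2136 0.065 ]
tcp [ 0.44316224 -0.2420818   0.20306507] line frame -199.8714074692482 -421.49121549588745
blue top [460.  215.2] [60.5 66.1] 5.6
line -26.170701026230105 1.8505155486182998
[ 215  100   45   86 2240] (array([658.7, 250.2]), array([176.8,  75.1]), 6.0)
[275 199  41  38 665] (array([499.3, 133.4]), array([55.8, 64. ]), 31.4)
[239 222  34  27 617] (array([465.1, 216. ]), array([44.4, 63.3]), 7.9)
crate [0.464  0.2176] [60.6 64.4] 7.4 921
line frame along,across mm -21.588013257595406 2.7217060072470947
crate [0.5014 0.1356] [59.8 64.5] 32.1 898
line frame along,across mm -14.802826524267916 -87.14887450158166
```

View pics/t6.png

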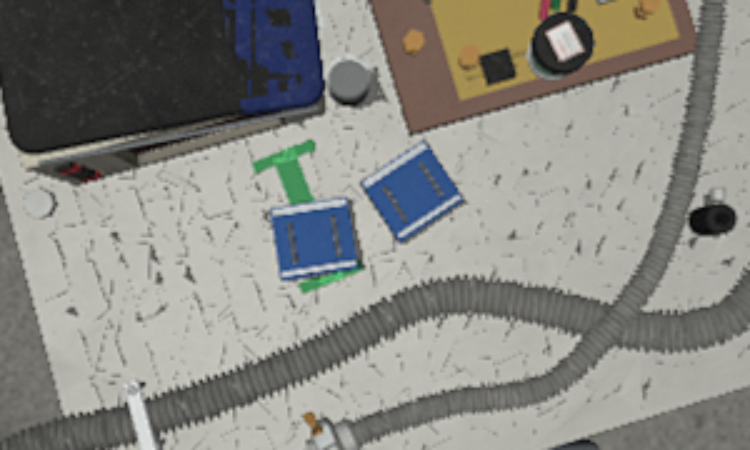

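The top view shows the stamped crate at crop (314,238), lying on the line about 2–3 mm off its axis. The other crate lies where it fell at (412,190), and the bystanders have not moved.

```bash
python3 -c "
from station import r
print(r.finish_job())"
```

```text
the job is handed in; nothing more can be done
None
```

Both crates were tipped onto their sides; the stamped one (the left) was pushed until its middle lay over the green line, about 3 mm off the line's axis, the other lies where it fell, and the job was handed in at about 16 s.

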